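# Stir the milling balls and cover the crock

### The arm

A 6-joint arm with a two-finger parallel gripper is mounted at the origin on the work surface. World frame = base frame: x ahead of the robot, y to its left, z up, the work surface at z = 0. Lengths are in mm, angles in rad, forces in N, time in s.
With the tool pointing down it reaches from about 350 to 850 mm from the base axis. Payload 8.1 kg.
Tool frame: the origin (TCP) lies where the fingers leave the gripper's body, on its centre line; the fingertips stand 84 mm ahead of it and the grasp point (between the pads) lies 65 mm ahead of it; z points along the fingers, y is the line along which they close (so a half turn about z gives the same grasp; the last joint's range is limited). The gripper opens to 93 mm and grips with 3 to 60 N. Pads are 15 mm wide; open, the fingers measure 128 mm over their backs; the gripper's body (75 mm by 188 mm) begins 65 mm behind the grasp point.
Start: joints at [1.15, 0.13, 1.488, -0, 1.523, -0.085], TCP at [197.694, 566.501, 302.735] pointing down, gripper open.
Joint ranges: [-2.96, 2.96], [-0.89, 2.26], [0.02, 2.5], [-1.34, 4.48], [0, 2.73], [-2.66, 2.66]. Speed limits (rad/s): [2.39, 2.39, 2.79, 3.14, 3.14, 3.14].

### API

Orientations are given as a unit quaternion [w, x, y, z].
In Python, from station import env gives the robot as it stands. The module is installed in compiled form; this text tells all that it offers. Calls block until the motion is done:
- env.move_pose(position, orientation): joint-space move of the TCP to a pose.
- env.move_straight(position, rate=150, ori=None): straight line of the TCP; ori=None keeps the orientation; rate is the mean speed in mm/s.
- env.goto_joints(angles): joint-space move.
- env.open() and env.clamp(grip_force=None): open the fingers fully, or close them until they stop; grip_force is the grip in N (None keeps the last).
- env.dwell(seconds).
- env.ik(position, orientation): joint angles nearest the present ones, or None.
- env.read_state(): the state.
- env.grab_frame(name): name is "scene" or "top" or "wrist"; returns a dict with "frame" (400x640x3 uint8, red, green, blue), "mtx" (3x3 intrinsics, pixels), "extrinsics" (4x4, takes a point from camera to world coordinates). Camera axes: x right, y up, looking along -z (the intrinsics and any distortion apply to the point x, -y, -z); pixel columns grow to the right and rows downward; lengths in mm; the calibration is good to about 2 mm. The wrist camera is an equidistant fisheye: a pixel r from the principal point sees the ray r / f radians off the axis. A picture is of the moment at which its call begins. There is no depth.
A pose or a line that the arm cannot do raises env.MotionError and nothing moves.
- env.hand_in(): hands the job in; it is judged then, once.
Trained networks look in the newest picture that a camera, given by its name, has taken for a name from the list of things; names that differ only in an ending like _2 or _b are one class to them, and where a whole thing is asked for, a point or a joint stands for the part that bears it (a point fixed in the world has none). Each returns a list of dicts, best first, with "confidence" (0 to 1); they miss things now and then, are a little off and sometimes report something else, mostly with a low value. They report only what shows in the picture. A call takes as long as a camera call. They do not tell look-alikes from the thing itself.
- env.search_frame(name, camera): "bbox" ([left, top, right, bottom] in pixels, round what is visible of it).
- env.place_of(name, camera): "position" ([column, row] in pixels: a listed point, or the origin of a listed thing).
The state is a dict: "time_s": time; "qpos": joint angles; "joint_vel": joint speeds; "tau": joint torques, N m; "tcp_pos": TCP position; "eef_rot": TCP orientation; "contact_force": force on the tool from outside, world axes, zero at the start; "torque": the same for the moment, N m; "opening": finger opening in mm; "finger_force": force on a finger pad.
Only numpy, scipy, OpenCV 4.12 (cv2) and the standard library are available. Lean on these libraries where they do the work, as an engineer would, in place of code of your own. Each camera call takes 0.05 s, during which the arm holds its last target. There are 200 camera calls.

### The job

Mix the milling balls in the white crock: lower the wooden stirrer in blade first and let go so that it leans on the rim, then take it again by its upper end and, holding it nearly upright with the blade down among the balls, sweep it round midway between the middle and the wall for at least two full turns counter-clockwise (seen from above), so that at least half of the balls end up clearly elsewhere than where they lay. Then leave the stirrer standing blade down in the terracotta tool pot and lay the lid gently on the crock, flat and evenly centred on the rim. Keep every ball in the crock, and do not shove or knock over the crock, the tool pot, the jar or the bud vases.

Things in the scene. Friction and masses are not known exactly. Their poses are not given: they have to be found in the camera images.
- crock: white straight-sided stoneware crock, open on top, loose, 2.5 kg; 118 mm across outside, 104 mm across inside, 130 mm high, wall 7 mm, inner floor 8 mm up. Origin at the centre of its underside, z up; its x axis points away from the robot (far), y to the robot's left
- crock_rim (a point): centre of the crock's mouth, level with its rim, 130 mm above the bench
- stirrer: light wooden stick, 280 mm long, 70 g: round handle 13 mm thick, at one end a flat blade 62 x 24 x 13 mm. It starts level, flat on two 20 mm high slats (230 mm apart, one under each end), blade towards the robot. Origin at mid-length on its underside, 6.5 mm off its axis; x runs along it from blade to handle end, z away from the underside. Balances 30 mm from mid-length towards the blade
- stirrer_blade (a point): middle of the blade's end face, on the stick's axis, 140 mm from mid-length
- stirrer_top (a point): the other end of the stick, the handle's end, on its axis, 140 mm from mid-length
- toolpot: terracotta tool pot, empty, loose, 0.9 kg: 88 mm across at the foot, 84 mm across at the rim outside, 72 mm across inside at the mouth, 120 mm high, inner floor 8 mm up. Origin at the centre of its underside
- toolpot_rim (a point): centre of the tool pot's mouth, level with its rim
- lid: flat round wooden lid, 128 mm across, 12 mm thick, flat below without a lip, 0.3 kg, with an upright round knob 26 to 30 mm across in its middle that ends 42 mm above the underside. It starts flat on the bench. Origin at the centre of its underside
- lid_knob (a point): on the lid's axis, 36 mm above its underside: where to grip the knob
- ball0_center (a point): centre of a large, 24 mm, white porcelain milling ball; starts on the crock's floor, the six in a loose ring in mixed order
- ball1_center (a point): centre of a large, 24 mm, white porcelain milling ball; starts on the crock's floor, the six in a loose ring in mixed order
- ball2_center (a point): centre of a large, 24 mm, white porcelain milling ball; starts on the crock's floor, the six in a loose ring in mixed order
- ball3_center (a point): centre of a small, 18 mm, white porcelain milling ball; starts on the crock's floor, the six in a loose ring in mixed order
- ball4_center (a point): centre of a small, 18 mm, white porcelain milling ball; starts on the crock's floor, the six in a loose ring in mixed order
- ball5_center (a point): centre of a small, 18 mm, white porcelain milling ball; starts on the crock's floor, the six in a loose ring in mixed order
- vase0: small white bud vase standing on the bench, 65 mm high, about 42 mm across, loose: a bystander. Origin at the centre of its underside
- vase1: small white bud vase standing on the bench, 75 mm high, about 48 mm across, loose: a bystander. Origin at the centre of its underside
- vase2: small white bud vase standing on the bench, 58 mm high, about 38 mm across, loose: a bystander. Origin at the centre of its underside
- glaze_jar: small white closed jar standing on the bench, 80 mm high, 64 mm across, loose: a bystander. Origin at the centre of its underside
Not all that is in view belongs to the job. Of the things like the lid, leave any that is black, grey or pink; of the rest the larger one is meant.

How it is judged:
By the outcome, as a careful person would: the job done as asked, in the order asked, and still so for the second after the job is handed in, with the robot touching nothing.
It also fails if it takes over 72 s, if anything falls off the work surface, if the arm or the gripper's body presses on something with over 40 N, if the wrist force passes 120 N, or if a joint passes its speed limit or range.

## Working session

There is one attempt and no reset: what is moved stays moved. The work goes in short steps, each a Python script; the robot and the scene stay as the last script left them, time stands still between calls to the robot, and variables do not carry over. Pictures are saved under pics/ and viewed, at most 10 in all, crops included, and the job is handed in when it is done.

```bash
mkdir -p pics; ls; cat > h.py <<'E'
from station import env
import numpy as np, cv2
from scipy.spatial.transform import Rotation as R
def grab(c,save=None):
    f=env.grab_frame(c)
    if save: cv2.imwrite('pics/'+save,f['frame'][:,:,::-1])
    return f
def ray(f,px):
    K=np.array(f['mtx']);E=np.array(f['extrinsics'])
    d=np.array([(px[0]-K[0,2])/K[0,0],-(px[1]-K[1,2])/K[1,1],-1.])
    return E[:3,3],E[:3,:3]@d
def on_z(f,px,z):
    o,d=ray(f,px); return o+d*(z-o[2])/d[2]
E
python3 - <<'E'
from h import *
for c in ('scene','top'):
    f=grab(c,c+'0.png'); print(c,np.round(f['mtx'],1).tolist(),np.round(f['extrinsics'],3).tolist(),[k for k in f])
    for n,z in [('crock',0),('crock_rim',130),('stirrer_blade',26.5),('stirrer_top',26.5),('toolpot_rim',120),('toolpot',0),('lid',0),('lid_knob',36),('vase0',0),('glaze_jar',0),('ball0_center',20),('ball3_center',17)]:
        for r in env.place_of(n,c)[:6]:
            if r['confidence']>.2: print(n,round(r['confidence'],2),np.round(r['position']),np.round(on_z(f,r['position'],z)))
print(env.read_state())
E
```

```text
pics
scene [[434.1, 0.0, 319.8], [0.0, 434.1, 196.0], [0.0, 0.0, 1.0]] [[0.145, -0.73, 0.668, 1225.821], [0.989, 0.116, -0.089, -104.971], [-0.012, 0.674, 0.739, 927.512], [0.0, 0.0, 0.0, 1.0]] ['frame', 'mtx', 'extrinsics']
crock 0.77 [341. 218.] [479.  52.   0.]
stirrer_blade 0.74 [410. 189.] [423. 259.  26.]
stirrer_top 0.72 [495. 248.] [656. 413.  26.]
stirrer_top 0.27 [196. 271.] [ 610. -330.   26.]
toolpot_rim 0.76 [182. 246.] [ 598. -342.  120.]
toolpot 0.73 [199. 271.] [ 591. -330.    0.]
lid 0.94 [222. 172.] [ 243. -273.    0.]
lid 0.92 [350. 257.] [610.  52.   0.]
lid 0.89 [257. 217.] [ 438. -178.    0.]
lid 0.89 [189. 226.] [ 440. -362.    0.]
lid 0.57 [390. 161.] [276. 243.   0.]
lid_knob 0.86 [187. 222.] [ 459. -357.   36.]
lid_knob 0.67 [393. 154.] [282. 248.  36.]
lid_knob 0.63 [221. 165.] [ 251. -270.   36.]
lid_knob 0.61 [350. 251.] [616.  50.  36.]
lid_knob 0.57 [254. 208.] [ 435. -181.   36.]
vase0 0.87 [417. 287.] [720. 195.   0.]
vase0 0.87 [288. 256.] [ 580. -104.    0.]
vase0 0.64 [294. 300.] [ 707. -102.    0.]
glaze_jar 0.84 [367. 192.] [393. 146.   0.]
glaze
[... 1376 characters left out ...]
  17.]
{'time_s': 1.3, 'qpos': array([ 1.14959632e+00,  1.30380664e-01,  1.48818641e+00, -3.17285525e-05,
        1.52300915e+00, -8.53827504e-02]), 'joint_vel': array([-0.00016899,  0.00112184,  0.00082788, -0.0018765 , -0.00045124,
       -0.00030038]), 'tau': array([ 1.90289720e-03, -5.59761393e+01, -4.92063117e+01,  7.68922688e-02,
        2.23529659e-02, -4.95504480e-05]), 'tcp_pos': array([197.70531386, 566.49881739, 302.75425026]), 'eef_rot': array([1.73987047e-05, 1.67120009e-01, 9.85936561e-01, 3.98014053e-06]), 'contact_force': array([ 0.71102892, -0.18702553, -0.3952386 ]), 'torque': array([ 0.0131481 , -0.02127174,  0.00701324]), 'finger_force': 0.0, 'opening': 92.85226310821588}
```

View pics/scene0.png

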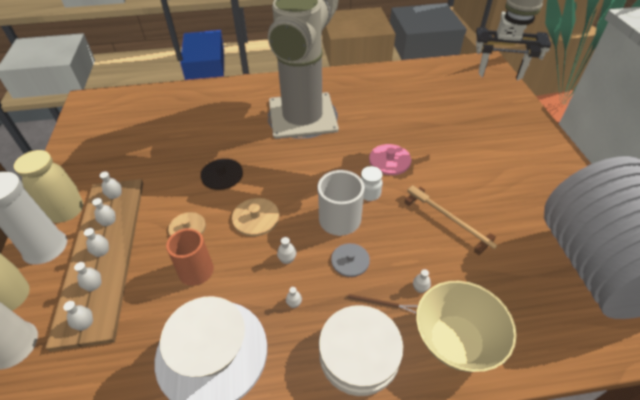

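View pics/top0.png

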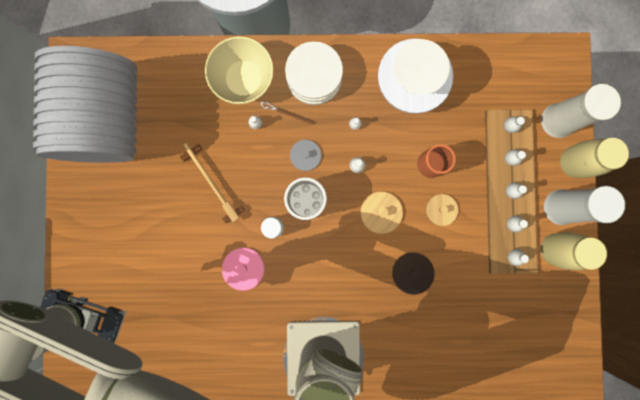

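The scene view shows the crock at (341,205), the stirrer from (412,190) to (492,247), the pot at (190,255), and the larger wooden lid at (255,217). In the top view the crock is at (305,198), lid (381,211), pot (437,160), and the stirrer runs from (238,219) to (185,147). Next I'll refine these with circle fits and check reach.

```bash
cat >> h.py <<'E'
def circ(f,p,z,r):
    """refine circle of radius r at height z near world xy p in top view"""
    K=np.array(f['mtx']);E=np.array(f['extrinsics'])
    c=E[:3,:3].T@(np.array([p[0],p[1],z])-E[:3,3]); u=K[0,2]-K[0,0]*c[0]/c[2]; v=K[1,2]+K[1,1]*c[1]/c[2]
    rp=-K[0,0]*r/c[2]; x0,y0,w,s=int(u)-40,int(v)-40,80,6
    g=cv2.cvtColor(f['frame'],cv2.COLOR_RGB2GRAY)[y0:y0+w,x0:x0+w]
    g=cv2.resize(g,None,fx=s,fy=s,interpolation=cv2.INTER_CUBIC).astype(float)
    g=cv2.GaussianBlur(g,(0,0),3); gx=cv2.Sobel(g,6,1,0);gy=cv2.Sobel(g,6,0,1)
    t=np.linspace(0,2*np.pi,180,endpoint=False); best=None
    for dr in np.arange(-1,1.1,.25):
      for a in np.arange(-6,6.1,.25):
        for b in np.arange(-6,6.1,.25):
          X=((u+a-x0+.5)*s-.5+(rp+dr)*s*np.cos(t)); Y=((v+b-y0+.5)*s-.5+(rp+dr)*s*np.sin(t))
          xi=X.astype(int);yi=Y.astype(int)
          G=np.minimum(np.abs(gx[yi,xi]*np.cos(t)+gy[yi,xi]*np.sin(t)),150).mean()
          if best is None or G>best[0]: best=(G,u+a,v+b,dr)
    return np.round(on_z(f,best[1:3],z)[:2],1),np.round(best,2)
def tri(n,near=None):
    """triangulate a named point from scene and top; best combination"""
    L=[]
    for c in('scene','top'):
        f=grab(c); L.append([(r['confidence'],)+ray(f,r['position']) for r in env.place_of(n,c)])
    out=[]
    for ca,o,d in L[0]:
        for cb,p,e in L[1]:
            s=np.linalg.lstsq(np.c_[d,-e],p-o,rcond=None)[0]; A=o+s[0]*d;B=p+s[1]*e
            out.append((round(min(ca,cb),2),np.round((A+B)/2,1),round(np.linalg.norm(A-B),1)))
    return sorted([x for x in out if x[2]<25],key=lambda x:-x[0])
def quat(az,down,sgn=1):
    """tool z points to azimuth az, `down` rad below horizontal; closing line horizontal"""
    z=np.array([np.cos(az)*np.cos(down),np.sin(az)*np.cos(down),-np.sin(down)])
    y=sgn*np.array([-np.sin(az),np.cos(az),0]); q=R.from_matrix(np.c_[np.cross(y,z),y,z]).as_quat()
    return np.r_[q[3],q[:3]],z
def tcp(g,az,down,sgn=1,depth=65):
    q,z=quat(az,down,sgn); return np.array(g)-depth*z,q
E
python3 - <<'E'
from h import *
f=grab('top')
for n,p,z,r in[('crock',(475,48),130,59),('crockin',(475,48),130,52),('lid',(441,-181),12,64),('pot',(590,-338),120,42),('potin',(590,-338),120,36)]: print(n,*circ(f,p,z,r))
print(tri('stirrer_blade')[:2],tri('stirrer_top')[:2],tri('toolpot_rim')[:1],tri('crock_rim')[:1],tri('lid_knob')[:6])
C=np.array([478,47.]);az=np.arctan2(47,478)
for s in(1,-1):
  print('pick',env.ik(*tcp([584,368,26.5],.6,np.pi/2,s)))
  for dn in(0,.35,.6,.8):
    for z in(220,270,350): print(s,dn,z,env.ik(*tcp([*C,z],az,dn,s)))
  print('pot',[env.ik(*tcp([590,-337,z],-.52,dn,s)) for z in(270,400) for dn in (0,.4,.8)])
E
```

```text
crock [477.1  45.9] [7.6950e+01 3.0484e+02 1.9821e+02 2.5000e-01]
crockin [476.3  41. ] [ 63.51 306.59 198.46   1.  ]
lid [ 437.2 -183.2] [ 43.1  381.23 212.31   0.  ]
pot [ 586.4 -340.1] [ 28.91 440.38 158.56   0.  ]
potin [ 586.4 -339.3] [ 3.4400e+01  4.4013e+02  1.5856e+02 -2.5000e-01]
[(0.64, array([415.5, 262.8,   7.4]), np.float64(6.0))] [(0.66, array([651.5, 413.9,  15.1]), np.float64(1.0))] [(0.64, array([ 592.3, -341.2,  119. ]), np.float64(5.3))] [(0.62, array([472.3,  51.2, 119.6]), np.float64(0.6))] [(0.84, array([271.2, 245.9,  29.5]), np.float64(6.6)), (0.71, array([ 452. , -363.5,   35.7]), np.float64(15.5)), (0.64, array([614.7,  46.5,  24. ]), np.float64(7.6)), (0.62, array([ 431.4, -184.2,   27.9]), np.float64(2.2)), (0.57, array([ 243.8, -275.4,   34.5]), np.float64(12.0))]
pick [ 4.88043317e-01  5.42374105e-01  1.38192790e+00 -4.44089210e-16
  1.21729065e+00 -1.68275301e+00]
1 0 220 None
1 0 270 None
1 0 350 None
1 0.35 220 None
1 0.35 270 None
1 0.35 350 None
1 0.6 220 None
1 0.6 270 None
1 0.6 350 None
1 0.8 220 None
1 0.8 270 None
1 0.8 350 None
pot [array([-0.
[... 627 characters left out ...]
e
-1 0.35 270 None
-1 0.35 350 None
-1 0.6 220 None
-1 0.6 270 None
-1 0.6 350 None
-1 0.8 220 None
-1 0.8 270 None
-1 0.8 350 None
pot [array([-0.67793944, -0.15412479,  2.44921986,  2.90570602,  0.73825768,
       -1.39485317]), array([-0.6650535 , -0.43383502,  2.34628906,  1.13775035,  0.14720542,
        0.38037773]), array([-0.63777225, -0.30669494,  2.02618959,  0.13407004,  0.65913474,
        1.37989819]), array([-0.67793944, -0.53207288,  2.43003738,  2.68147478,  0.36205799,
       -1.13680063]), array([-0.6650535 , -0.58737638,  2.20200003,  0.36432783,  0.38292773,
        1.17397552]), array([-0.63777225, -0.36006868,  1.83161318,  0.1042537 ,  0.90537145,
        1.42161173])]
```

```bash
python3 - <<'E'
from h import *
C=[477,47.]
for z in(200,300,370):
  print('z',z)
  for dn in(0,20,40,50,60,70,80,90):
    print(dn,[a for a in range(-180,180,20) if any(env.ik(*tcp([*C,z],np.radians(a),np.radians(dn),s)) is not None for s in(1,-1))])
u=np.array([.83,.557]);m=np.array([534,335])
for a in(0,20,30,40,50):
  print('pick tilt',a,[x for x in(30,50,70,90,110) if any(env.ik(*tcp([*(m+x*u),26.5],.591,np.radians(90+a),s)) is not None for s in(1,-1))])
E
```

```text
z 200
0 [-160, -140, -120, -100, -80, 60, 80, 100, 120, 140, 160]
20 [-180, -160, -140, -120, -100, -80, -60, 60, 80, 100, 120, 140, 160]
40 [-180, -160, -140, -120, -100, -80, -60, -40, 40, 60, 80, 100, 120, 140, 160]
50 [-180, -160, -140, -120, -100, -80, -60, -40, -20, 40, 60, 80, 100, 120, 140, 160]
60 [-180, -160, -140, -120, -100, -80, -60, -40, -20, 0, 20, 40, 60, 80, 100, 120, 140, 160]
70 [-180, -160, -140, -120, -100, -80, -60, -40, -20, 0, 20, 40, 60, 80, 100, 120, 140, 160]
80 [-180, -160, -140, -120, -100, -80, -60, -40, -20, 0, 20, 40, 60, 80, 100, 120, 140, 160]
90 [-180, -160, -140, -120, -100, -80, -60, -40, -20, 0, 20, 40, 60, 80, 100, 120, 140, 160]
z 300
0 [-140, -120, -100, -80, 60, 80, 100, 120, 140]
20 [-180, -160, -140, -120, -100, -80, -60, -40, 60, 80, 100, 120, 140, 160]
40 [-180, -160, -140, -120, -100, -80, -60, -40, 40, 60, 80, 100, 120, 140, 160]
50 [-180, -160, -140, -120, -100, -80, -60, -40, -20, 40, 60, 80, 100, 120, 140, 160]
60 [-180, -160, -140, -120, -100, -80, -60, -40, -20, 0, 20, 40, 60, 80, 100, 120, 140, 160]
70 [-180, -160, -140, -120, -10
[... 358 characters left out ...]
100, 120, 140, 160]
40 [-180, -160, -140, -120, -100, -80, -60, -40, 40, 60, 80, 100, 120, 140, 160]
50 [-180, -160, -140, -120, -100, -80, -60, -40, -20, 40, 60, 80, 100, 120, 140, 160]
60 [-180, -160, -140, -120, -100, -80, -60, -40, -20, 0, 20, 40, 60, 80, 100, 120, 140, 160]
70 [-180, -160, -140, -120, -100, -80, -60, -40, -20, 0, 20, 40, 60, 80, 100, 120, 140, 160]
80 [-180, -160, -140, -120, -100, -80, -60, -40, -20, 0, 20, 40, 60, 80, 100, 120, 140, 160]
90 [-180, -160, -140, -120, -100, -80, -60, -40, -20, 0, 20, 40, 60, 80, 100, 120, 140, 160]
pick tilt 0 [30, 50, 70, 90, 110]
pick tilt 20 [30, 50, 70, 90, 110]
pick tilt 30 [30, 50, 70, 90, 110]
pick tilt 40 [30, 50]
pick tilt 50 []
```

```bash
cat >> h.py <<'E'
AZ=np.radians(34.5); H=np.array([np.cos(AZ),np.sin(AZ),0]); Z=np.array([0,0,1.])
C0=np.array([477,46.5,0]); S=-1
T1=np.radians(34); LEAN=np.radians(24)
U=np.sin(LEAN)*H+np.cos(LEAN)*Z      # leaning stick, blade -> top
END=C0-9*H+14*Z
G=np.array([535,334,26.5])+60*H
P_over=tcp(G+150*Z,AZ,np.pi/2+T1,S); P_pick=tcp(G,AZ,np.pi/2+T1,S)
P_hi=tcp(END+(200+165)*U,AZ,T1+LEAN,S); P_lo=tcp(END+200*U,AZ,T1+LEAN,S)
E
python3 - <<'E'
from h import *
for n in('P_over','P_pick','P_hi','P_lo'):
    p=globals()[n]; j=env.ik(*p); print(n,np.round(p[0]),None if j is None else np.round(j,2))
E
```

```text
P_over [614. 389. 230.] [ 0.51  1.12  0.35 -0.06  2.26  1.46]
P_pick [614. 389.  80.] [ 0.51  1.22  0.46 -0.06  2.05  1.47]
P_hi [564. 106. 403.] [-0.08 -0.34  1.83  0.36  1.22  0.84]
P_lo [508.  68. 252.] [-0.19 -0.44  2.18  0.45  1.04  0.62]
```

```bash
python3 - <<'E'
from h import *
print(env.read_state()['time_s'])
env.move_pose(*P_over); env.move_straight(P_pick[0],200); env.clamp(50)
s=env.read_state(); print(s['time_s'],s['opening'],s['finger_force'])
env.move_straight(P_over[0],250)
pm=P_hi[0]+np.array([20,130,30]); print(np.round(env.ik(pm,P_hi[1]),2))
env.move_pose(pm,P_hi[1])
s=env.read_state(); print(s['time_s'],s['opening'],s['finger_force'])
f=grab('scene','s1.png'); grab('top','t1.png')
print(tri('stirrer_blade')[:2],tri('stirrer_top')[:2])
g=pm+65*quat(AZ,T1+LEAN,S)[1]; print('expected blade',g-200*U,'top',g+80*U)
a=cv2.imread('pics/s1.png')[40:340,150:550];b=cv2.imread('pics/t1.png')[50:350,150:550];cv2.imwrite('pics/v1.png',np.hstack([a,b]))
E
```

```text
2.35
6.1083 11.50334644270233 49.97622013092041
[ 0.21 -0.22  1.67  0.22  1.17  1.14]
8.4167 11.924769978947769 49.97501492500305
[] [(0.52, array([638. , 279.4, 441.9]), np.float64(3.3))]
expected blade [544.89124701 209.41474215 194.73500051] top [638.74789645 273.92063015 450.52772865]
```

View pics/v1.png

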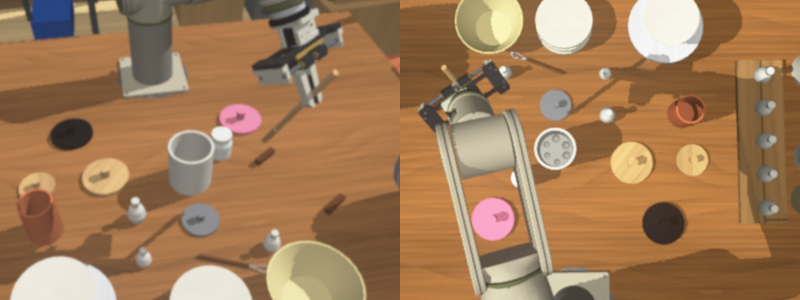

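The stirrer is gripped and tilted as planned, from about (268,140) to (337,72) in the left crop. The crock is undisturbed.

```bash
python3 - <<'E'
from h import *
env.move_straight(P_hi[0],200)
f=np.array(env.read_state()['contact_force'])
for k,r in((.6,200),(.8,120),(.9,80),(1,60)):
    env.move_straight(P_hi[0]+k*(P_lo[0]-P_hi[0]),r); d=np.array(env.read_state()['contact_force'])-f; print(k,np.round(d,1))
    if np.linalg.norm(d)>8: break
env.open(); 
q,z=quat(AZ,T1+LEAN,S)
env.move_straight(np.array(env.read_state()['tcp_pos'])-110*z,200)
env.move_straight(P_lo[0]-110*z+np.array([-60,150,120]),250)
print(env.read_state()['time_s'])
grab('scene','s2.png');f=grab('top','t2.png'); print(circ(f,C0,130,59))
print(tri('stirrer_top')[:3]); print('exp',END+280*U)
a=cv2.imread('pics/s2.png')[40:340,150:550];b=cv2.imread('pics/t2.png')[50:350,150:550];cv2.imwrite('pics/v2.png',np.hstack([a,b]))
E
```

```text
0.6 [-0.9 -0.7  0.5]
0.8 [-0.5 -0.2  1.3]
0.9 [ 0.7 -0.4  0.7]
1 [-0.  -0.5  1.1]
14.5833
(array([477. ,  45.8]), array([ 72.62, 304.87, 198.24,   0.  ]))
[(0.8, array([556.1, 110.6, 250.1]), np.float64(0.8))]
exp [563.43951374 105.90823187 269.79272814]
```

View pics/v2.png

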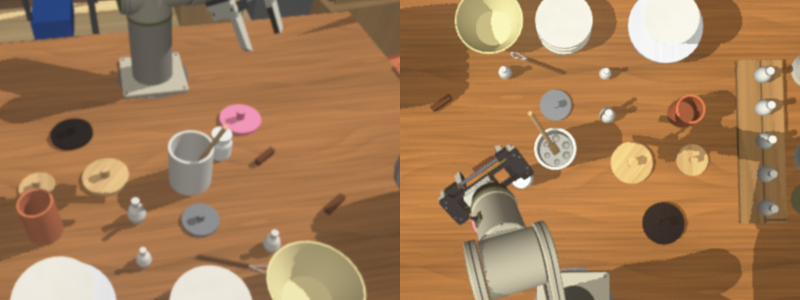

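The stirrer leans on the rim toward the far left, with its top at about (531,112) in the right crop. The crock hasn't moved. Next: regrasp the upper end, bring it upright and verify.

```bash
cat >> h.py <<'E'
T2=np.radians(57); SG=255
C=np.array([477,46.2,0])
TOP=np.array([559,108,260.]); L2=np.radians(25.5); A2=np.arctan2(*(TOP-C)[1::-1])
def U2(l): return np.sin(l)*np.array([np.cos(A2),np.sin(A2),0])+np.cos(l)*Z
def hold(end,lean,off=0):  # TCP pose with blade end at `end`; stick at lean
    return tcp(np.array(end)+SG*U2(lean),A2,T2+lean+off,S)
E
python3 - <<'E'
from h import *
E0=TOP-280*U2(L2); print('end0',E0-C,np.degrees(A2))
g=hold(E0,L2); q,z=quat(A2,T2+L2,S)
w=[g]+[hold((1-k)*E0+k*(C+[0,0,20])+[0,0,5*(k<1)],L2*(1-k)) for k in(.33,.67,1)]
for p in w: print(np.round(env.ik(*p),2))
for a in range(0,360,45): assert env.ik(*hold(C+26*np.array([np.cos(a),np.sin(a),0])+[0,0,12],0)) is not None
env.move_pose(g[0]-110*z,g[1]); env.move_straight(g[0],180); env.clamp(60)
s=env.read_state(); print(s['time_s'],s['opening'],s['finger_force'],s['contact_force'])
for p in w[1:]: env.move_straight(p[0],100,p[1])
s=env.read_state(); print(s['time_s'],s['opening'],s['contact_force'])
f=grab('scene','s3.png');f=grab('top','t3.png'); print(tri('stirrer_top')[:2]); print('exp',C+[0,0,300])
a=cv2.imread('pics/s3.png')[40:340,150:550];b=cv2.imread('pics/t3.png')[50:350,150:550];cv2.imwrite('pics/v3.png',np.hstack([a,b]))
E
```

```text
end0 [-14.26517123 -10.75106807   7.27612038] 37.003818195527955
[ 0.04 -0.09  1.72  0.08  1.41  0.96]
[-0.06 -0.29  1.87  0.18  1.35  0.85]
[-0.2  -0.49  2.03  0.33  1.32  0.69]
[-0.37 -0.68  2.19  0.5   1.33  0.5 ]
17.675 11.967340511735742 59.976242780685425 [ 0.45845277 -0.31618361  0.1377199 ]
19.375 12.38661620796839 [ 0.5415263   0.29754569 -1.09179422]
[(0.37, array([472.8,  49. , 297. ]), np.float64(2.3))]
exp [477.   46.2 300. ]
```

View pics/v3.png

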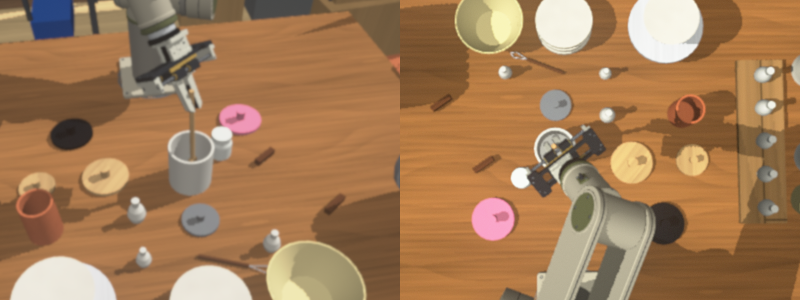

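The stirrer is held upright over the middle of the crock, and in the left crop it runs from about (190,105) to (194,160). I'll check the tilt by projection.

```bash
cat >> h.py <<'E'
def proj(f,P):
    K=np.array(f['mtx']);E=np.array(f['extrinsics']); c=E[:3,:3].T@(np.array(P,float)-E[:3,3])
    return np.array([K[0,2]-K[0,0]*c[0]/c[2],K[1,2]+K[1,1]*c[1]/c[2]])
E
python3 - <<'E'
from h import *
f=grab('scene')
for z in(145,160,200,230,270): print(z,proj(f,[*C[:2],z])-[150,40])
im=cv2.imread('pics/s3.png'); im=im[90:240,290:400].copy()
for z in range(140,300,10):
    u=proj(f,[*C[:2],z])-[290,90]; print(z,end=' '); 
    v=int(round(u[1])); row=im[v,:,:].astype(int); sat=row.max(1)-row.min(1); print(round(u[0],1),[i for i in range(int(u[0])-12,int(u[0])+13) if 25<sat[i]])
cv2.imwrite('pics/v4.png',cv2.resize(im,None,fx=4,fy=4,interpolation=2))
E
```

```text
145 [189.82236245 141.39410195]
160 [189.9529259  137.18413526]
200 [190.31455559 125.52352953]
230 [190.59941072 116.33848889]
270 [190.99887294 103.4579883 ]
140 49.8 [50, 51, 52, 53, 54, 55]
150 49.9 [50, 51, 52, 53, 54, 55]
160 50.0 [50, 51, 52, 53, 54]
170 50.0 [50, 51, 52, 53, 54]
180 50.1 [38, 39, 40, 41, 42, 43, 44, 45, 46, 47, 49, 50, 51, 52, 53, 54, 55, 56, 57, 58, 59, 60, 61, 62]
190 50.2 [38, 39, 40, 41, 42, 43, 44, 45, 46, 47, 48, 49, 50, 51, 52, 53, 54, 55, 56, 57, 58, 59, 60, 61, 62]
200 50.3 [38, 39, 40, 41, 42, 43, 44, 45, 46, 47, 48, 49, 50, 51, 52, 53, 54, 55, 56, 57, 58, 59, 60, 61, 62]
210 50.4 [38, 39, 40, 41, 42, 43, 44, 45, 46, 47, 48, 49, 50, 51, 52, 53, 54, 55, 56, 57, 58, 59, 60, 61, 62]
220 50.5 [38, 39, 40, 41, 42, 43, 44, 45, 46, 47, 48, 49, 50, 51, 52, 53, 54, 55, 56, 57, 58, 59, 60, 61, 62]
230 50.6 [38, 39, 40, 41, 42, 43, 44, 45, 46, 47, 48, 49, 50, 51, 52, 53, 54, 55, 56, 57, 58, 59, 60, 61, 62]
240 50.7 [38, 39, 40, 41, 42, 43, 44, 45, 46, 47, 48, 49, 50, 51, 52, 53, 54, 55, 56, 57, 58, 59, 60, 61, 62]
250 50.8 [38, 39, 40, 41, 42, 43, 44, 45, 46, 47, 54, 55, 56, 57, 58, 59, 60, 61, 62]
260 50.9 [38, 39, 40, 41, 42, 43, 44, 55, 56, 57, 58, 59, 60, 61, 62]
270 51.0 [38, 39, 40, 41, 42, 52, 53, 54, 61, 62]
280 51.1 [39, 40, 51, 52, 53, 54, 60, 61, 62, 63]
290 51.2 [39, 49, 50, 51, 52, 53, 54, 59, 60, 61, 62, 63]
```

View pics/v4.png

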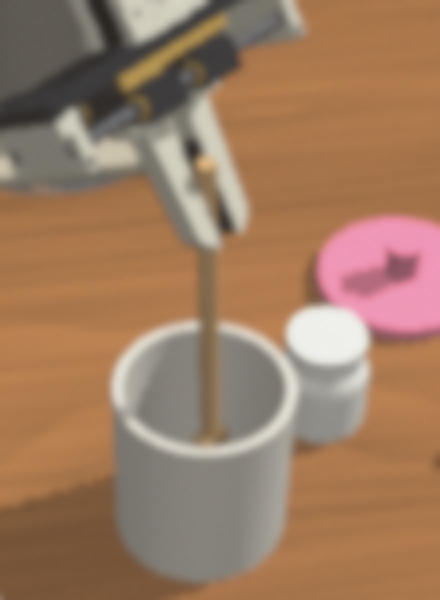

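The stick hangs nearly upright, about 2° off, with the blade slightly to +y, so I'll bias the circle by −4 mm in y and sweep while watching force.

```bash
python3 - <<'E'
from h import *
c=C+[0,-4,0]; off=np.array([0,0,13.])
def go(r,t,rate): 
    p=hold(c+off+r*np.array([np.cos(t),np.sin(t),0]),0); env.move_straight(p[0],rate)
f0=np.array(env.read_state()['contact_force'])
go(0,0,60); print('down',np.round(np.array(env.read_state()['contact_force'])-f0,1))
N=16; mx=[]; r=26
for i in range(int(N*2.9)):
    t=-np.pi/2+2*np.pi*i/N
    go(min(r,10+4*i),t,75)
    s=env.read_state(); d=np.linalg.norm((np.array(s['contact_force'])-f0)); mx.append(round(d,1))
    if d>25: print('HIGH',i,d); break
    if i>20 and s['time_s']>36: break
print(i,mx,s['time_s'],s['opening'])
f=grab('scene','s5.png');g=grab('top','t5.png')
cv2.imwrite('pics/v5.png',np.hstack([cv2.resize(cv2.imread('pics/s5.png')[90:240,280:410],None,fx=3,fy=3,interpolation=2),cv2.resize(cv2.imread('pics/t5.png')[120:270,240:370],None,fx=3,fy=3,interpolation=2)]))
E
```

```text
down [-0.5  1.  -0. ]
45 [np.float64(0.5), np.float64(1.4), np.float64(1.3), np.float64(2.4), np.float64(3.3), np.float64(3.8), np.float64(2.9), np.float64(2.0), np.float64(1.0), np.float64(4.5), np.float64(8.0), np.float64(6.4), np.float64(1.9), np.float64(1.0), np.float64(1.7), np.float64(4.8), np.float64(4.8), np.float64(6.7), np.float64(6.5), np.float64(5.7), np.float64(3.8), np.float64(3.9), np.float64(2.3), np.float64(2.9), np.float64(1.4), np.float64(0.9), np.float64(1.4), np.float64(4.0), np.float64(4.8), np.float64(0.4), np.float64(1.3), np.float64(3.1), np.float64(6.7), np.float64(6.9), np.float64(6.8), np.float64(5.2), np.float64(4.9), np.float64(1.5), np.float64(0.7), np.float64(1.1), np.float64(0.8), np.float64(0.4), np.float64(1.1), np.float64(2.2), np.float64(4.6), np.float64(3.2)] 32.9583 11.907581485056367
```

View pics/v5.png

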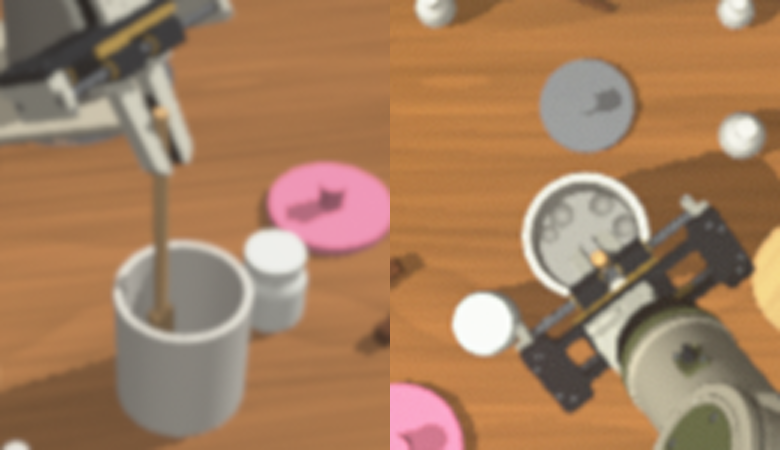

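The blade is still upright in the crock and the balls have moved: they now cluster at the top of the right crop, around (565–625, 200–225). The crock is in place. Next: lift out, check the balls, and put the stirrer in the pot.

```bash
cat >> h.py <<'E'
POT=np.array([587.5,-340,0]); AP=np.radians(-30); HP=np.array([np.cos(AP),np.sin(AP),0]); LP=np.radians(14)
def hp(end,lean): return tcp(np.array(end)+SG*(np.sin(lean)*HP+np.cos(lean)*Z),AP,T2+lean,S)
E
python3 - <<'E'
from h import *
p=hold(C+[0,-4,14],0); up=hold(C+[0,-4,175],0)
q1=hp(POT+[0,0,175],0); q1b=hp(POT-8*HP+[0,0,150],LP); q2=hp(POT-8*HP+[0,0,15],LP)
for x in(up,q1b,q2): print(np.round(env.ik(*x),2))
env.move_straight(p[0],80); env.move_straight(up[0],200); f0=np.array(env.read_state()['contact_force'])
env.move_pose(*q1b)
print(env.read_state()['time_s'])
f=grab('scene','s6.png');g=grab('top','t6.png'); print(circ(g,C,130,59),tri('stirrer_top')[:2],'exp',POT-8*HP+[0,0,150]+280*(np.sin(LP)*HP+np.cos(LP)*Z))
cv2.imwrite('pics/v6.png',np.hstack([cv2.resize(cv2.imread('pics/s6.png')[120:270,130:260],None,fx=3,fy=3,interpolation=2),cv2.resize(cv2.imread('pics/t6.png')[165:235,270:340],(390,450),interpolation=2)]))
E
```

```text
[-0.39 -0.63  1.89  0.49  1.57  0.62]
[-0.61  0.16  1.2   0.03  1.45  1.49]
[-0.61  0.17  1.43  0.03  1.21  1.48]
36.1083
(array([477. ,  46.2]), array([ 75.31, 304.72, 198.24,   0.  ])) [] exp [ 639.23473882 -369.86906538  421.68280336]
```

View pics/v6.png

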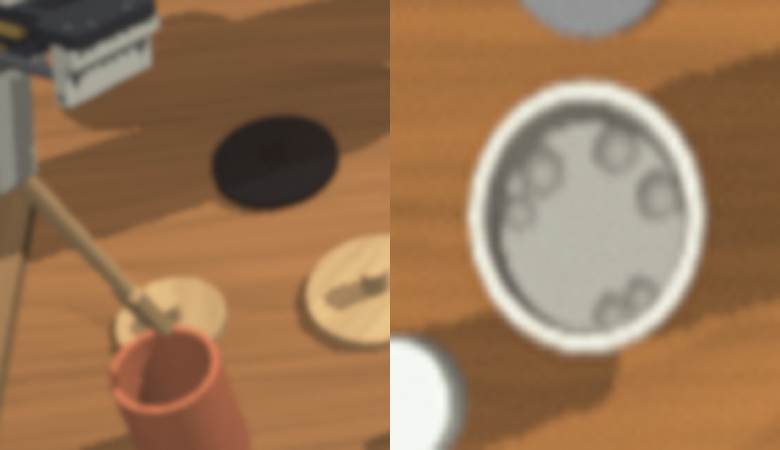

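The blade is just over the pot mouth: tip at about (165,325) and mouth centre at (165,370) in the left crop. All six balls are in the crock, in a clearly changed arrangement, and I'll compare that with the start.

```bash
python3 - <<'E'
from h import *
f=grab('scene')
print('tip exp',(proj(f,POT-8*HP+[0,0,150])-[130,120])*3,'rim exp',(proj(f,POT+[0,0,120])-[130,120])*3, 'tip above centre',(proj(f,POT+[0,0,150])-[130,120])*3)
a=cv2.imread('pics/top0.png')[165:235,270:340];b=cv2.imread('pics/t6.png')[165:235,270:340]
cv2.imwrite('pics/v7.png',cv2.resize(np.hstack([a,b]),(800,400),interpolation=2))
E
```

```text
tip exp [155.83985691 333.42025226] rim exp [159.58148543 365.05661407] tip above centre [149.81687654 341.29153521]
```

View pics/v7.png

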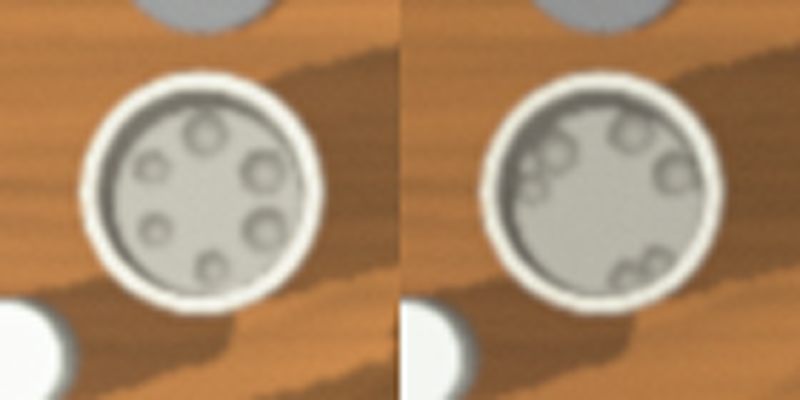

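The large balls' run has shifted about 45° round and the small ones have regrouped, by roughly 14–42 mm at fixed cyclic order, so well over half have moved. Now lower the stirrer into the pot.

```bash
python3 - <<'E'
from h import *
O=np.array([6,0,0]); a=hp(POT+O-8*HP+[0,0,150],LP)
env.move_straight(a[0],60); f0=np.array(env.read_state()['contact_force'])
for z,r in((110,100),(60,150),(30,120),(16,60)):
    b=hp(POT+O-8*HP+[0,0,z],LP); env.move_straight(b[0],r); d=np.array(env.read_state()['contact_force'])-f0; print(z,np.round(d,1))
    if np.linalg.norm(d)>7: break
else:
    env.open(); q,z=quat(AP,T2+LP,S)
    t=np.array(env.read_state()['tcp_pos'])-90*z
    env.move_straight(t,200); env.move_pose(t+[-80,100,60],quat(AP,np.pi/2,S)[0])
print(env.read_state()['time_s'])
g=grab('top','t8.png'); grab('scene','s8.png')
print(circ(g,(441,-182),12,64),circ(g,C,130,59)); print(tri('stirrer_top')[:2],tri('toolpot_rim')[:1],tri('lid_knob'))
E
```

```text
110 [ 0.1  0.  -0.4]
60 [ 0.7 -0.5 -0. ]
30 [-0.5 -0.6 -0.1]
16 [ 1.  -0.2 -0.8]
41.1333
(array([ 437.9, -182. ]), array([ 3.4260e+01,  3.8080e+02,  2.1206e+02, -2.5000e-01])) (array([477. ,  46.2]), array([ 75.55, 304.72, 198.24,   0.  ]))
[] [] [(0.67, array([618. ,  47.9,  28.7]), np.float64(7.2)), (0.6, array([ 447.9, -365.4,   27.3]), np.float64(6.6)), (0.58, array([ 435.9, -192.2,   24.4]), np.float64(5.0)), (0.56, array([270.1, 240.1,  37.9]), np.float64(4.5)), (0.56, array([ 492.5,   95.5, -159.5]), np.float64(22.4))]
```

```bash
python3 - <<'E'
from h import *
L=np.array([438,-182.2,101.]); az=np.arctan2(L[1],L[0])
q1=quat(az,np.pi/2,S)[0]
c=[(abs(j[5]),q) for q in(quat(az+np.pi/2,np.pi/2,S)[0],quat(az-np.pi/2,np.pi/2,S)[0]) if (j:=env.ik(L,q)) is not None]
q2=min(c,key=lambda x:x[0])[1]; D=np.array([477,46.2,231.])
for p,q in((L,q1),(L,q2),(D,q2)): print(np.round(env.ik(p,q),2))
env.move_pose(L+[0,0,70],q1); env.move_straight(L,120); env.clamp(6); print('open',env.read_state()['opening'])
env.open(); env.move_pose(L,q2); env.clamp(25)
s=env.read_state(); print(s['opening'],s['time_s'],s['contact_force'])
env.move_straight(L+[0,0,175],200); env.move_straight(D+[0,0,45],220); env.dwell(.2)
f0=np.array(env.read_state()['contact_force']); print('held',f0)
env.move_straight(D+[0,0,5],80)
for z in(3,2,1,0,-1,-2):
    env.move_straight(D+[0,0,z],20); d=np.array(env.read_state()['contact_force'])-f0; print(z,np.round(d,1))
    if d[2]>1.5: break
print(env.read_state()['time_s'])
E
```

```text
[-0.5  -0.01  2.02 -0.    1.13  1.46]
[-0.5  -0.01  2.02  0.    1.13 -0.11]
[-0.01 -0.16  1.9   0.    1.39  0.38]
open 28.6643445612512
27.536145798364274 48.3583 [ 0.34523797 -0.24282846  0.06090299]
held [ 0.38983977  0.2216602  -2.4626285 ]
3 [ 0.1  0.3 -0.6]
2 [ 0.5  0.3 -0.9]
1 [-0.8 -0.3 -0.3]
0 [ 0.2 -0.8  0.6]
-1 [-4.5 -0.4  7.9]
52.6833
```

```bash
python3 - <<'E'
from h import *
p=np.array(env.read_state()['tcp_pos']); D=np.array([477,46.2,231.])
env.move_straight(D-[0,0,.4],20); env.open(); env.move_straight(D+[0,0,80],150)
env.move_straight(D+[-60,230,120],300)
print(env.read_state()['time_s'])
g=grab('top','t9.png'); grab('scene','s9.png'); print(circ(g,C,142,64),circ(g,C,130,59)); print([ (x['confidence'],on_z(g,x['position'],166)) for x in env.place_of('lid_knob','top')[:6]])
a=cv2.imread('pics/s9.png')[60:360,130:530];b=cv2.resize(cv2.imread('pics/t9.png')[120:240,260:420],(400,300),interpolation=2);cv2.imwrite('pics/v9.png',np.hstack([a,b]))
E
```

```text
55.7
(array([476.3,  45.5]), array([ 26.59, 304.83, 198.28,   0.  ])) (array([477.7,  49. ]), array([ 18.1 , 303.72, 197.99,   1.  ]))
[(0.97, array([ 446.84015305, -333.28272937,  166.        ])), (0.75, array([596.72412697,  43.74001135, 166.        ])), (0.72, array([478.95034059,  45.60638467, 166.        ])), (0.68, array([282.72356203, 221.54135736, 166.        ])), (0.63, array([ 266.52654234, -261.56829055,  166.        ]))]
```

View pics/v9.png

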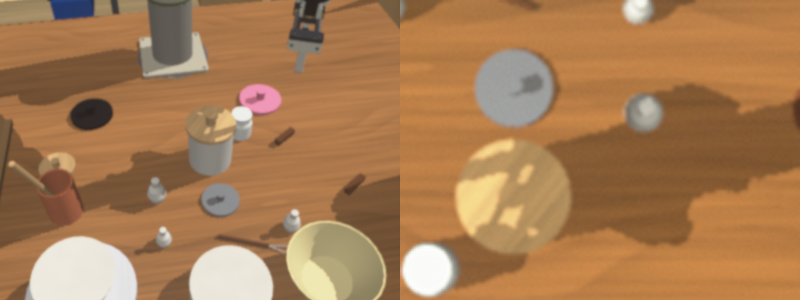

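The lid lies flat and centred on the crock at (212,125), with its fitted centre within 1 mm of the crock's. The stirrer stands blade down in the pot at (60,195), and the bystanders are upright.

```bash
python3 -c "
from h import *
print(env.hand_in(), env.read_state()['time_s'])"
```

```text
the job is handed in; nothing more can be done
the job is handed in; nothing more can be done
```

The job is handed in: the balls were stirred just under three counter-clockwise turns, the stirrer stands blade down in the tool pot, and the lid lies flat and centred on the crock. The clock read about 56 s before hand-in. Every ball was still in the crock when last seen, and that more than half moved clearly is my estimate from the pictures, since same-size balls look alike.

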